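Take the red stirrer to the mixing beaker

TASK

Pull the red-handled stirring rod straight up out of the white holder block and stand it in the empty white mixing beaker, lowering its foot close to the beaker's floor before letting go, not dropping it in; it may then lean on the rim. Leave the blue and yellow stirrers standing in the holder, and keep the beaker upright and about where it is.

Things in the scene. Friction and masses are not known exactly. Their poses are not given: they have to be found in the camera images.
- stirrer_red: Stirring rod with the RED grip, to be moved. Upright round rod 150 mm long, about 60 g: steel foot disc 18 mm wide, 10 mm high; steel shaft 12 mm wide up to 95 mm; round plastic grip 18 mm wide from 95 to 150 mm, flat top. Origin: centre of the foot's underside; z runs up the rod. It starts upright in a well of the holder, foot 10 mm and top 160 mm above the table, grip clear above the block.
- stirrer_blue: The same rod with a BLUE grip, in another well; leave it. Origin and axes as for red. The holder is a fixed white block 70 x 260 mm, 60 mm high, with three round wells (24 mm wide, 50 mm deep) in a row along its length, 90 mm apart. The block's place and heading and which rod is in which well vary.
- stirrer_yellow: The same rod with a YELLOW grip, in the third well of the holder; leave it. Origin and axes as for the red one.
- beaker: Empty white round mixing beaker, loose on the table, about 350 g: 76 mm outer diameter, 85 mm high, straight walls 3 mm thick (70 mm inner diameter), floor 5 mm thick, open at the top. Origin: centre of its underside, on the table; z up. Two paint bottles (orange, green; 72 mm wide, 190 mm high) stand farther out to the left and right.
Not all that is in view belongs to the job. Leave any green look-alike of the stirrer_blue alone.

How it is judged (in metres and radians):
On the way, in this order (a step that is already met when the one before it is completed fails the run):
1. the red stirrer is pulled out: its foot is above the top of the holder block, held by the gripper (height (world z) of stirrer_red above 0.065 m and contact force between the fingers and stirrer_red above 0.5 N), for 0.1 s.
2. still held, its foot is lowered inside the beaker to less than 30 mm above the beaker's floor (z of stirrer_red in the frame of beaker below 0.035 m and horizontal distance between stirrer_red and beaker below 0.035 m and contact force between the fingers and stirrer_red above 0.5 N), for 0.1 s.
At the end, for the whole second after the job is handed in: Red stirrer at rest in the beaker, foot within 25 mm of its floor, upright or leaning on the rim; beaker upright (0.1 rad) on the table, within 60 mm of its start; blue and yellow stirrers in their wells (feet within 20 mm of the start, tilt under 0.35 rad) (z of stirrer_red in the frame of beaker below 0.03 m and horizontal distance between stirrer_red and beaker below 0.035 m and angle between stirrer_red's own z axis and vertical below 0.9 rad and linear speed of stirrer_red below 0.03 m/s and angle between beaker's own z axis and vertical below 0.1 rad and height (world z) of beaker below 0.01 m and distance of beaker from where it was at the start of the episode below 0.06 m and distance of each of stirrer_blue, stirrer_yellow from where it was at the start of the episode below 0.02 m and angle between each of stirrer_blue, stirrer_yellow's own z axis and vertical below 0.35 rad); the robot touches nothing.
It fails at once if the blue or yellow stirrer is pulled out of the holder (distance of any of stirrer_blue, stirrer_yellow from where it was at the start of the episode above 0.03 m).
It fails at once if the beaker is tipped over (angle between beaker's own z axis and vertical above 0.5 rad).
It also fails if it takes over 48 s, if anything falls off the work surface, if the arm or the gripper's body presses on something with over 40 N, if the wrist force passes 120 N, or if a joint passes its speed limit or range.

ROBOT

A 7-joint arm with a two-finger parallel gripper is mounted at the origin on the work surface. World frame = base frame: x ahead of the robot, y to its left, z up, the work surface at z = 0. Lengths are in mm, angles in rad, forces in N, time in s.
With the tool pointing down it reaches from about 400 to 850 mm from the base axis. Payload 6.9 kg.
Tool frame: the origin (TCP) lies midway between the tips of the shut fingers; the grasp point (between the pads) lies env.grasp_offset behind it (env.grasp_offset is the distance from the TCP to the grasp point, in mm); z points along the fingers, y is the line along which they close (so a half turn about z gives the same grasp; the last joint's range is limited). The gripper opens to 85 mm and grips with 20 to 120 N. Pads are 22 mm wide; open, the fingers measure 114 mm over their backs; the gripper's body (76 mm by 85 mm) begins 54 mm behind the grasp point. The pads swing forward as they close: fully open they stand 13 mm farther back than shut.
Start: joints at [0.105, 0.507, -0.238, 1.5, 0.126, 1.149, -0.155], TCP at [624.989, -0.025, 231.275] pointing down, gripper open.
Joint ranges: [-3.08, 3.08], [-0.24, 2.05], [-1.43, 1.35], [0, 2.5], [-1.52, 4.66], [0.17, 1.96], [-2.89, 2.89]. Speed limits (rad/s): [2.39, 2.39, 3.14, 3.14, 3.14, 3.14, 3.14].

INTERFACE

Orientations are given as a 3x3 rotation matrix whose columns are the frame's x, y, z axes.
In Python, from station import env, vision, finish_job gives the robot as it stands.
- The arm moves only by the shell command python3 -m pendant 'ROWS'. ROWS is JSON, a list of rows, each an object with "travel": the shift along the tool's x, y, z in m, a list of three; "twist": the turn, a rotation vector about the tool's x, y, z in rad, a list of three; "jaw": the closure, from 0 (fully open) to 1 (shut). In form: [{"travel": [tx, ty, tz], "twist": [wx, wy, wz], "jaw": jaw}, ...]. A call has 1 to 20 rows; each row shifts and turns the commanded pose from where the row before left it, along the tool's axes as they then stand; what a row does not reach is not made up. A row lasts 1/10 s, in which the tool goes at most 50 mm and 8.59 degrees, less where a joint would pass 70% of its speed; a pose out of reach is approached as far as the arm can. A call with a gripper value outside its range is refused whole. The fingers move at their own pace and stop on an object; the grip force is fixed at half the most. Time passes only in rows, so rows that do not move let the fingers close. It gives the time, the measured TCP pose, the force, the opening and the grip force at its end, in the units of the state.
- env.get_state(): the state, without advancing time (a new reading comes with each control period).
- vision.camera(name): name is "scene" or "side" or "wrist"; returns a dict with "image" (420x560x3 uint8, red, green, blue), "depth" (420x560 float32, mm along the optical axis (not along the pixel's ray), 0 where there is no reading), "fx", "fy", "cx", "cy" (pixels), "world_from_camera" (4x4, takes a point from camera to world coordinates). Camera axes: x right, y up, looking along -z (the intrinsics and any distortion apply to the point x, -y, -z); pixel columns grow to the right and rows downward; lengths in mm; the calibration is good to about 2 mm. The wrist camera is an equidistant fisheye: a pixel r from the principal point sees the ray r / f radians off the axis. A picture is of the moment at which its call begins.
- finish_job(): hands the job in; it is judged then, once.
The state is a dict: "clock": time; "joints": joint angles; "joint_velocities": joint speeds; "tau": joint torques, N m; "tcp_pos": TCP position; "ee_rot": TCP orientation; "force": force on the tool from outside, world axes, zero at the start; "torque": the same for the moment, N m; "width": opening from 0.0 (shut) to 1.0 (fully open); "finger_force": force on a finger pad.
Only numpy, scipy, OpenCV 4.12 (cv2) and the standard library are available. Lean on these libraries where they do the work, as an engineer would, in place of code of your own. Each camera call takes 0.05 s, during which the arm holds its last target. There are 200 camera calls.

## Working session

There is one attempt and no reset: what is moved stays moved. The work goes in short steps, Python scripts to look and compute and a shell command to move; the robot and the scene stay as the last step left them, time stands still between calls to the robot, and variables do not carry over. Pictures are saved under pics/ and viewed, at most 10 in all, crops included, and the job is handed in when it is done.

```bash
mkdir -p pics; python3 - <<'E'
from station import env, vision
import cv2,numpy as np
for n in ["scene","side"]:
    c=vision.camera(n); np.savez(f"{n}.npz",**c); cv2.imwrite(f"pics/{n}0.png",c["image"][:,:,::-1])
s=env.get_state(); print(s["clock"],s["tcp_pos"],s["ee_rot"],s["force"],s["width"],env.grasp_offset)
E
```

```text
0.1 [ 6.24548618e+02 -8.79725202e-02  2.30506755e+02] [[-5.63164051e-06  9.99998694e-01 -1.61635640e-03]
 [ 9.99999999e-01  5.54542708e-06 -5.33426076e-05]
 [-5.33335746e-05 -1.61635670e-03 -9.99998692e-01]] [-0.77404378  0.13893109 -0.86081932] 1.0019127475071081 18.700000000000003
```

View pics/scene0.png

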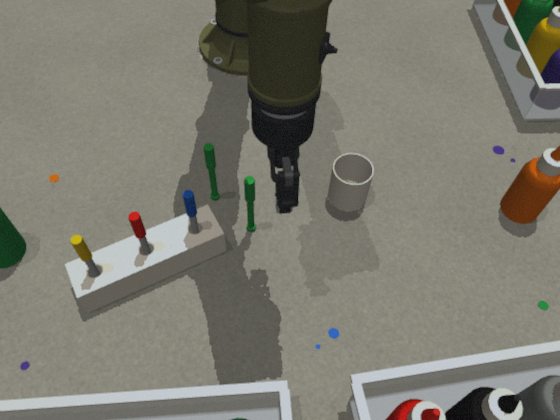

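View pics/side0.png

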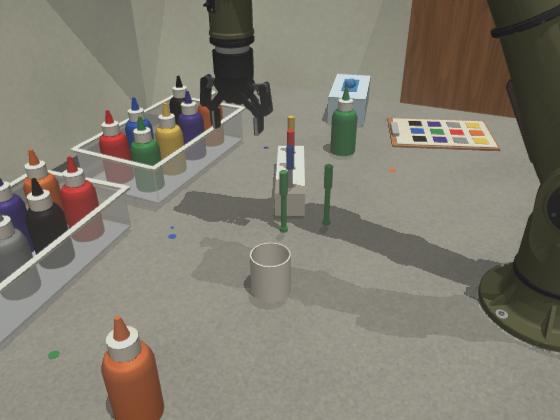

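The scene view shows the holder with red at (137,224) in the middle well, yellow at (81,248) and blue at (190,203), and the beaker at (351,183). These could be taken for the red rod: the red grip at (137,224), the red bottle in the tray at (410,412), and the blue and yellow rods. There are also green look-alikes at (211,155) and (250,188). I choose (137,224), since it stands in the white block.

```bash
cat > h.py <<'E'
import cv2,numpy as np
def ray(c,u,v,z):
    M=np.array(c["world_from_camera"]); d=np.array([(u-c["cx"])/c["fx"],-(v-c["cy"])/c["fy"],-1.])
    d=M[:3,:3]@d; o=M[:3,3]; return o+d*(z-o[2])/d[2]
def cloud(c):
    M=np.array(c["world_from_camera"]); D=c["depth"]; v,u=np.mgrid[:420,:560]
    P=np.stack([(u-c["cx"])/c["fx"]*D,-(v-c["cy"])/c["fy"]*D,-D],-1)
    return P@M[:3,:3].T+M[:3,3]
E
python3 - <<'E'
from h import *
c=dict(np.load("scene.npz")); P=cloud(c); hsv=cv2.cvtColor(c["image"],cv2.COLOR_RGB2HSV)
print("cam",c["world_from_camera"][:3,3])
for n,lo,hi,box in [("red",172,8,(110,200,165,260)),("blue",105,128,(170,180,215,235)),("yel",15,32,(60,225,110,280)),("g1",50,85,(195,135,230,205)),("g2",50,85,(235,170,265,240))]:
    h=hsv[...,0]; m=((h>=lo)|(h<=hi)) if lo>hi else ((h>=lo)&(h<=hi))
    m=m&(hsv[...,1]>110)&(hsv[...,2]>40); k=np.zeros_like(m); k[box[1]:box[3],box[0]:box[2]]=1; m&=k.astype(bool)
    p=P[m]; top=p[p[:,2]>150] if (p[:,2]>150).sum()>5 else p
    print(n,m.sum(),"zrange",np.percentile(p[:,2],[1,50,99]).round(),"mean",p.mean(0).round(1),"top mean",top.mean(0).round(1))
    mm=p[(p[:,2]>157)]; 
    if len(mm): print("  topface c",((mm.min(0)+mm.max(0))/2).round(1),len(mm))
# beaker rim
b=P[145:225,320:385].reshape(-1,3); r=b[(b[:,2]>78)&(b[:,2]<95)]
A=np.c_[2*r[:,:2],np.ones(len(r))]; s=np.linalg.lstsq(A,(r[:,:2]**2).sum(1),rcond=None)[0]
print("beaker",s[:2],"R",np.sqrt(s[2]+s[0]**2+s[1]**2),len(r),((r.min(0)+r.max(0))/2).round(1))
# holder top
t=P[200:310,60:235].reshape(-1,3); im=c["image"][200:310,60:235].reshape(-1,3)
t=t[(abs(t[:,2]-60)<4)]; print("holder",cv2.minAreaRect(t[:,:2].astype(np.float32)))
i=c["image"][150:300,50:260][:,:,::-1]; cv2.imwrite("pics/crop0.png",cv2.resize(i,None,fx=3.5,fy=3.5,interpolation=cv2.INTER_CUBIC))
E
```

```text
cam [1056.20435213  -67.7638989   819.67914181]
red 279 zrange [  4. 146. 163.] mean [ 602.  -219.6  141.3] top mean [ 601.8 -220.   159.2]
  topface c [ 600.1 -221.1  160.7] 98
blue 250 zrange [  2. 147. 164.] mean [ 569.2 -136.6  141.8] top mean [ 569.2 -136.8  159.2]
  topface c [ 567.4 -136.7  161. ] 87
yel 314 zrange [  1. 147. 164.] mean [ 637.4 -301.3  144.8] top mean [ 641.1 -299.8  168.8]
  topface c [ 840.4 -190.4  488.6] 113
g1 391 zrange [  7. 108. 153.] mean [ 467.8 -100.4   96.5] top mean [ 473.5 -100.8  163.6]
  topface c [1056.2  -67.8  819.7] 1
g2 386 zrange [  7. 109. 153.] mean [546.1 -37.8  97.4] top mean [551.  -38.6 163.9]
  topface c [1056.2  -67.8  819.7] 1
beaker [485.12451236 156.67880579] R 36.20905248353653 376 [484.6 156.9  83.9]
holder ((599.4509887695312, -221.2025604248047), (74.55267333984375, 260.23223876953125), 21.530611038208008)
```

View pics/crop0.png

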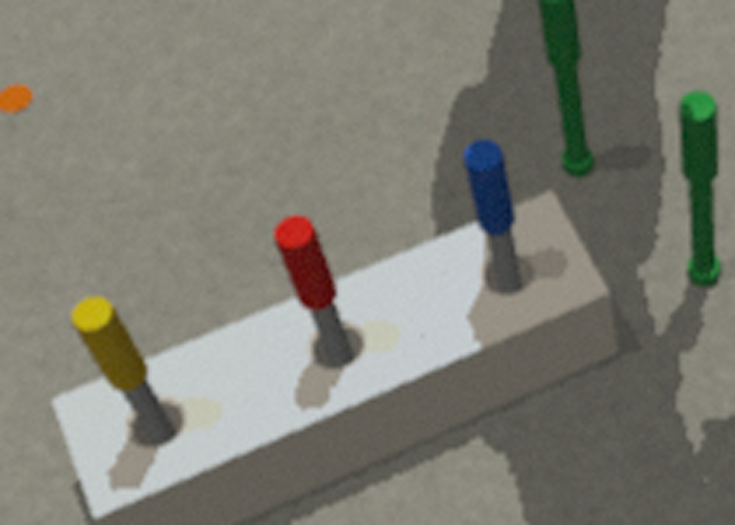

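The crop confirms red is the middle rod of the white block, with its top at crop pixel (297,232). Red measures (600,-221,160), with 90 mm spacing to blue. The beaker is at (485,157), R 36. I'll go above red, turn to close across the row, then look.

```bash
python3 -m pendant '[{"travel":[-0.037,-0.004,0],"twist":[0,0,0],"jaw":0},{"travel":[-0.037,-0.004,0],"twist":[0,0,0],"jaw":0},{"travel":[-0.037,-0.004,0],"twist":[0,0,0],"jaw":0},{"travel":[-0.037,-0.004,0],"twist":[0,0,0],"jaw":0},{"travel":[-0.037,-0.004,0],"twist":[0,0,0],"jaw":0},{"travel":[-0.036,-0.0045,0],"twist":[0,0,0],"jaw":0},{"travel":[0,0,0],"twist":[0,0,-0.125],"jaw":0},{"travel":[0,0,0],"twist":[0,0,-0.125],"jaw":0},{"travel":[0,0,0],"twist":[0,0,-0.12],"jaw":0},{"travel":[0,0,0],"twist":[0,0,0],"jaw":0},{"travel":[0,0,0],"twist":[0,0,0],"jaw":0}]'
python3 - <<'E'
from station import env, vision
from h import *
c=vision.camera("wrist"); np.savez("w1.npz",**c); cv2.imwrite("pics/w1.png",c["image"][:,:,::-1])
s=env.get_state(); print(s["tcp_pos"],s["ee_rot"].round(3) if hasattr(s["ee_rot"],"round") else s["ee_rot"]); print(np.array(c["world_from_camera"]).round(3),c["fx"],c["cx"],c["cy"])
M=np.array(c["world_from_camera"])
hsv=cv2.cvtColor(c["image"],cv2.COLOR_RGB2HSV)
m=(((hsv[...,0]<8)|(hsv[...,0]>172))&(hsv[...,1]>120)&(hsv[...,2]>60)).astype(np.uint8)
n,l,st,ce=cv2.connectedComponentsWithStats(m)
for i in range(1,n):
    if st[i,4]>30: print(st[i],ce[i].round(1))
E
```

```text
clock: 1.2
tcp_pos: [600.3, -221.0, 230.9]
ee_rot: [[-0.358, 0.934, -0.001], [0.934, 0.358, 0.0], [0.001, -0.0, -1.0]]
force: [0.4, 0.1, 0.1]
width: 1.0
finger_force: 0.0
[ 600.36816049 -221.02141921  231.01098861] [[-0.359  0.934 -0.   ]
 [ 0.934  0.359  0.   ]
 [ 0.    -0.    -1.   ]]
[[ 9.34000e-01 -3.41000e-01 -1.08000e-01  5.71428e+02]
 [ 3.58000e-01  8.89000e-01  2.85000e-01 -1.47438e+02]
 [-1.00000e-03 -3.05000e-01  9.52000e-01  3.73759e+02]
 [ 0.00000e+00  0.00000e+00  0.00000e+00  1.00000e+00]] 325.19226210127806 281.04071352170047 206.22811397168923
[268 189  24  41 766] [279.8 209.8]
[551 216   9  10  38] [555.7 220.4]
[ 24 345  18  17 135] [ 32.5 353.1]
```

View pics/w1.png

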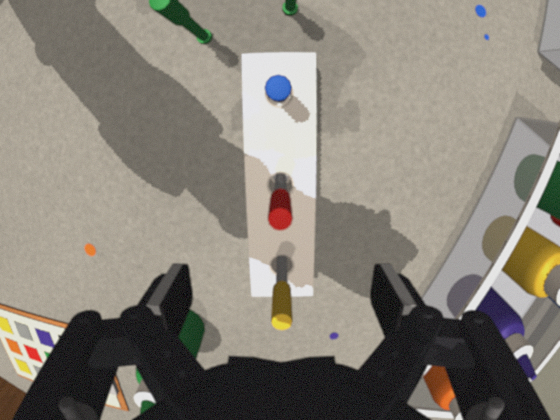

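The wrist view shows the red top at (280,218), centred between the fingers. Its ray at z=160 gives (598,-220), which agrees within 2 mm. I'll descend 116 mm and grip.

```bash
python3 -m pendant '[{"travel":[0.001,-0.001,0.02],"twist":[0,0,0],"jaw":0},{"travel":[0,0,0.02],"twist":[0,0,0],"jaw":0},{"travel":[0,0,0.02],"twist":[0,0,0],"jaw":0},{"travel":[0,0,0.02],"twist":[0,0,0],"jaw":0},{"travel":[0,0,0.02],"twist":[0,0,0],"jaw":0},{"travel":[0,0,0.016],"twist":[0,0,0],"jaw":0},{"travel":[0,0,0],"twist":[0,0,0],"jaw":0},{"travel":[0,0,0],"twist":[0,0,0],"jaw":1},{"travel":[0,0,0],"twist":[0,0,0],"jaw":1},{"travel":[0,0,0],"twist":[0,0,0],"jaw":1},{"travel":[0,0,0],"twist":[0,0,0],"jaw":1},{"travel":[0,0,0],"twist":[0,0,0],"jaw":1},{"travel":[0,0,0],"twist":[0,0,0],"jaw":1},{"travel":[0,0,0],"twist":[0,0,0],"jaw":1},{"travel":[0,0,0],"twist":[0,0,0],"jaw":1}]'
```

```text
clock: 2.75
tcp_pos: [599.5, -220.6, 116.0]
ee_rot: [[-0.361, 0.932, 0.001], [0.932, 0.361, -0.0], [-0.001, 0.001, -1.0]]
force: [-0.3, -0.6, 6.0]
width: 0.195
finger_force: 58.4
```

Gripped, with an opening of about 17 mm. Next I lift straight up 180 mm and check.

```bash
python3 -m pendant '[{"travel":[0,0,-0.01],"twist":[0,0,0],"jaw":1},{"travel":[0,0,-0.015],"twist":[0,0,0],"jaw":1},{"travel":[0,0,-0.02],"twist":[0,0,0],"jaw":1},{"travel":[0,0,-0.02],"twist":[0,0,0],"jaw":1},{"travel":[0,0,-0.02],"twist":[0,0,0],"jaw":1},{"travel":[0,0,-0.02],"twist":[0,0,0],"jaw":1},{"travel":[0,0,-0.02],"twist":[0,0,0],"jaw":1},{"travel":[0,0,-0.02],"twist":[0,0,0],"jaw":1},{"travel":[0,0,-0.02],"twist":[0,0,0],"jaw":1},{"travel":[0,0,-0.015],"twist":[0,0,0],"jaw":1},{"travel":[0,0,0],"twist":[0,0,0],"jaw":1},{"travel":[0,0,0],"twist":[0,0,0],"jaw":1}]'
python3 - <<'E'
from station import env, vision
from h import *
c=vision.camera("scene"); np.savez("s2.npz",**c); cv2.imwrite("pics/s2.png",c["image"][:,:,::-1])
E
```

```text
clock: 3.95
tcp_pos: [599.0, -220.4, 295.0]
ee_rot: [[-0.362, 0.932, -0.0], [0.932, 0.362, 0.0], [0.0, -0.0, -1.0]]
force: [0.1, -0.3, -1.5]
width: 0.191
finger_force: 58.5
```

View pics/s2.png

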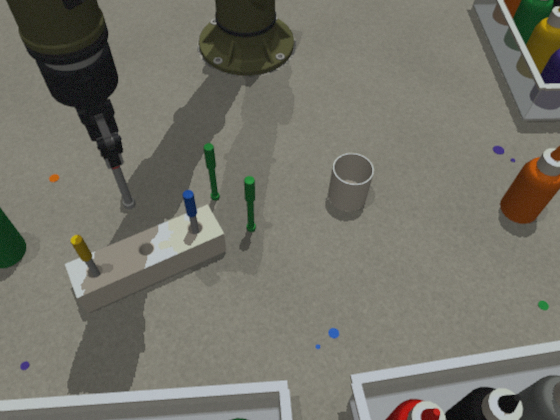

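The rod is out and upright, with its foot at (128,205). Blue and yellow are still in their wells. I'll cross to above the beaker at this height, where the foot at about 190 mm clears the 153 mm look-alikes.

```bash
python3 -m pendant '[{"travel":[0.014,0.001,0],"twist":[0,0,0],"jaw":1},{"travel":[0.028,0.0022,0],"twist":[0,0,0],"jaw":1},{"travel":[0.028,0.0022,0],"twist":[0,0,0],"jaw":1},{"travel":[0.028,0.0022,0],"twist":[0,0,0],"jaw":1},{"travel":[0.028,0.0022,0],"twist":[0,0,0],"jaw":1},{"travel":[0.028,0.0022,0],"twist":[0,0,0],"jaw":1},{"travel":[0.028,0.0022,0],"twist":[0,0,0],"jaw":1},{"travel":[0.028,0.0022,0],"twist":[0,0,0],"jaw":1},{"travel":[0.028,0.0022,0],"twist":[0,0,0],"jaw":1},{"travel":[0.028,0.0022,0],"twist":[0,0,0],"jaw":1},{"travel":[0.028,0.0022,0],"twist":[0,0,0],"jaw":1},{"travel":[0.028,0.0022,0],"twist":[0,0,0],"jaw":1},{"travel":[0.028,0.0022,0],"twist":[0,0,0],"jaw":1},{"travel":[0.028,0.0022,0],"twist":[0,0,0],"jaw":1},{"travel":[0.015,0.001,0],"twist":[0,0,0],"jaw":1},{"travel":[0,0,0],"twist":[0,0,0],"jaw":1},{"travel":[0,0,0],"twist":[0,0,0],"jaw":1}]'
python3 - <<'E'
from station import env, vision
from h import *
a=[vision.camera(n) for n in("scene","side")]
np.savez("s3.npz",**a[0]); np.savez("d3.npz",**a[1])
i=np.hstack([a[0]["image"][20:270,240:480],a[1]["image"][60:330,160:400][:250]])[:,:,::-1]
cv2.imwrite("pics/s3.png",cv2.resize(i,None,fx=1.6,fy=1.6))
E
```

```text
clock: 5.7
tcp_pos: [485.0, 156.9, 294.8]
ee_rot: [[-0.362, 0.932, -0.001], [0.932, 0.362, -0.001], [-0.0, -0.001, -1.0]]
force: [1.3, -1.2, -0.6]
width: 0.194
finger_force: 58.5
```

View pics/s3.png

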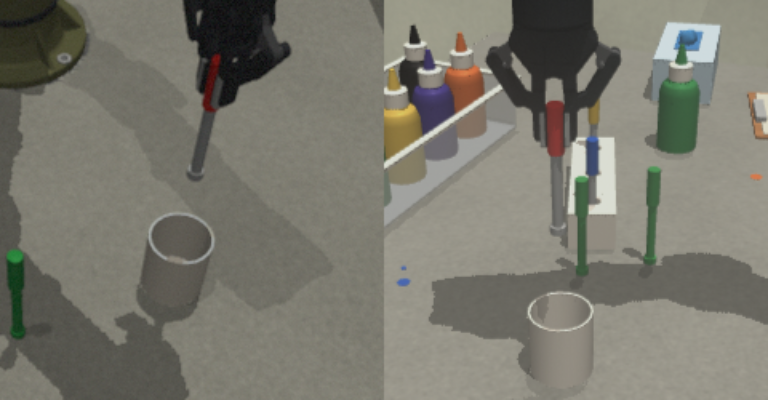

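The rod hangs over the beaker, with its foot at crop pixels (196,175) in scene and (558,230) in side. I'll triangulate the foot and re-measure the rim.

```bash
python3 - <<'E'
from h import *
a=dict(np.load("s3.npz"));b=dict(np.load("d3.npz"))
R=[]
for c,(u,v) in((a,(362.5,129.4)),(b,(268.75,203.8))):
    o=c["world_from_camera"][:3,3]; d=ray(c,u,v,0)-o; R.append((o,d/np.linalg.norm(d)))
(o1,d1),(o2,d2)=R
t=np.linalg.lstsq(np.c_[d1,-d2],o2-o1,rcond=None)[0]; p,q=o1+t[0]*d1,o2+t[1]*d2
print("foot",((p+q)/2).round(1),"gap",np.linalg.norm(p-q).round(1))
for c,bx in((a,(145,225,320,385)),(b,(235,310,240,300))):
    r=cloud(c)[bx[0]:bx[1],bx[2]:bx[3]].reshape(-1,3); r=r[(r[:,2]>78)&(r[:,2]<92)]
    print("rim",((r.min(0)+r.max(0))/2).round(1),np.ptp(r,axis=0).round(1),len(r))
E
```

```text
foot [485.5 157.7 192.8] gap 1.6
rim [485.1 157.1  84.1] [76.2 75.5 12.2] 384
rim [484.2 157.7  83. ] [75.3 79.   9.9] 355
```

```bash
python3 -m pendant '[{"travel":[0,0,0.01],"twist":[0,0,0],"jaw":1},{"travel":[0,0,0.02],"twist":[0,0,0],"jaw":1},{"travel":[0,0,0.02],"twist":[0,0,0],"jaw":1},{"travel":[0,0,0.02],"twist":[0,0,0],"jaw":1},{"travel":[0,0,0.02],"twist":[0,0,0],"jaw":1},{"travel":[0,0,0.02],"twist":[0,0,0],"jaw":1},{"travel":[0,0,0.02],"twist":[0,0,0],"jaw":1},{"travel":[0,0,0.02],"twist":[0,0,0],"jaw":1},{"travel":[0,0,0.015],"twist":[0,0,0],"jaw":1},{"travel":[0,0,0.01],"twist":[0,0,0],"jaw":1},{"travel":[0,0,0.003],"twist":[0,0,0],"jaw":1},{"travel":[0,0,0],"twist":[0,0,0],"jaw":1},{"travel":[0,0,0],"twist":[0,0,0],"jaw":1}]'
```

```text
clock: 7.1
tcp_pos: [486.0, 157.1, 117.8]
ee_rot: [[-0.361, 0.932, 0.001], [0.932, 0.361, 0.0], [-0.0, 0.001, -1.0]]
force: [-0.0, 0.5, -0.6]
width: 0.195
finger_force: 58.5
```

```bash
python3 -m pendant '[{"travel":[0,0,0.003],"twist":[0,0,0],"jaw":1},{"travel":[0,0,0],"twist":[0,0,0],"jaw":1},{"travel":[0,0,0],"twist":[0,0,0],"jaw":1}]'
```

```text
clock: 7.4
tcp_pos: [485.7, 157.0, 114.5]
ee_rot: [[-0.362, 0.932, 0.0], [0.932, 0.362, 0.0], [-0.0, 0.0, -1.0]]
force: [-0.4, -0.2, 0.1]
width: 0.191
finger_force: 58.5
```

```bash
python3 -m pendant '[{"travel":[0,0,0.0015],"twist":[0,0,0],"jaw":1},{"travel":[0,0,0.001],"twist":[0,0,0],"jaw":1},{"travel":[0,0,0],"twist":[0,0,0],"jaw":1},{"travel":[0,0,0],"twist":[0,0,0],"jaw":1}]'
python3 - <<'E'
from station import env, vision
from h import *
a=[vision.camera(n) for n in("scene","side")]
i=np.hstack([a[0]["image"][20:270,240:480],a[1]["image"][80:330,160:400]])[:,:,::-1]
cv2.imwrite("pics/s4.png",cv2.resize(i,None,fx=1.6,fy=1.6))
E
```

```text
clock: 7.8
tcp_pos: [485.6, 157.0, 111.7]
ee_rot: [[-0.362, 0.932, -0.0], [0.932, 0.362, -0.0], [0.0, -0.0, -1.0]]
force: [0.4, 0.7, -0.5]
width: 0.191
finger_force: 58.5
```

View pics/s4.png

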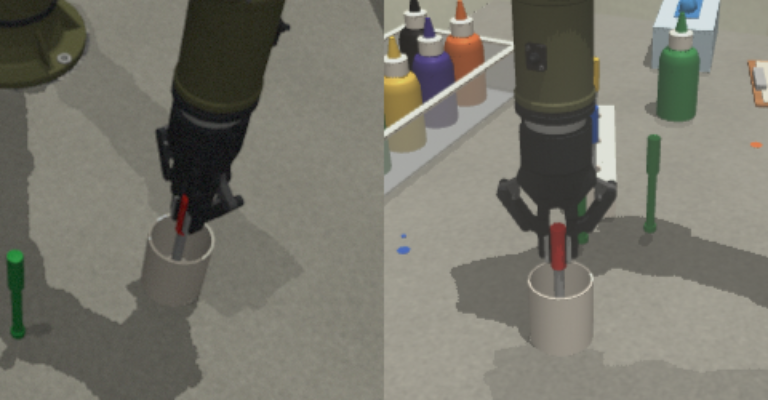

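The rod stands upright in the middle of the beaker (crop (180,240) and (558,280)), foot about on the floor. I'll open gradually, then rise.

```bash
python3 -m pendant '[{"travel":[0,0,0],"twist":[0,0,0],"jaw":0.7},{"travel":[0,0,0],"twist":[0,0,0],"jaw":0.65},{"travel":[0,0,0],"twist":[0,0,0],"jaw":0.5},{"travel":[0,0,0],"twist":[0,0,0],"jaw":0.3},{"travel":[0,0,0],"twist":[0,0,0],"jaw":0.1},{"travel":[0,0,0],"twist":[0,0,0],"jaw":0},{"travel":[0,0,0],"twist":[0,0,0],"jaw":0},{"travel":[0,0,0],"twist":[0,0,0],"jaw":0},{"travel":[0,0,0],"twist":[0,0,0],"jaw":0},{"travel":[0,0,0],"twist":[0,0,0],"jaw":0}]'
python3 - <<'E'
from station import env, vision
from h import *
a=[vision.camera(n) for n in("scene","side")]
i=np.hstack([a[0]["image"][20:270,240:480],a[1]["image"][80:330,160:400]])[:,:,::-1]
cv2.imwrite("pics/s5.png",cv2.resize(i,None,fx=1.6,fy=1.6))
E
```

```text
clock: 8.9
tcp_pos: [485.6, 157.0, 111.8]
ee_rot: [[-0.362, 0.932, -0.0], [0.932, 0.362, 0.0], [0.0, -0.0, -1.0]]
force: [0.3, 0.4, -0.2]
width: 0.999
finger_force: 0.0
```

View pics/s5.png

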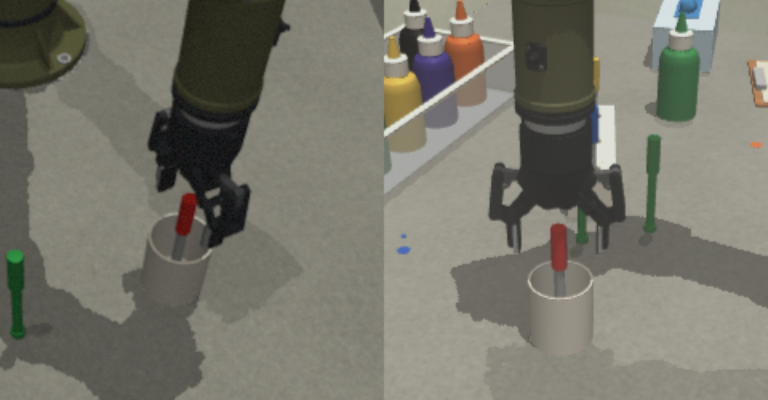

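The rod stands free at crop (188,215) and (558,250), clear of the open fingers. I'll rise straight up.

```bash
python3 -m pendant '[{"travel":[0,0,-0.01],"twist":[0,0,0],"jaw":0},{"travel":[0,0,-0.02],"twist":[0,0,0],"jaw":0},{"travel":[0,0,-0.025],"twist":[0,0,0],"jaw":0},{"travel":[0,0,-0.025],"twist":[0,0,0],"jaw":0},{"travel":[0,0,-0.025],"twist":[0,0,0],"jaw":0},{"travel":[0,0,-0.025],"twist":[0,0,0],"jaw":0},{"travel":[0,0,-0.02],"twist":[0,0,0],"jaw":0},{"travel":[0,0,0],"twist":[0,0,0],"jaw":0},{"travel":[0,0,0],"twist":[0,0,0],"jaw":0},{"travel":[0,0,0],"twist":[0,0,0],"jaw":0}]'
python3 - <<'E'
from station import env, vision
from h import *
a=vision.camera("scene"); cv2.imwrite("pics/s6.png",a["image"][:,:,::-1])
E
```

```text
clock: 10.0
tcp_pos: [485.1, 156.8, 261.2]
ee_rot: [[-0.362, 0.932, -0.001], [0.932, 0.362, -0.0], [0.0, -0.001, -1.0]]
force: [-0.1, 0.1, -0.2]
width: 1.004
finger_force: 0.0
```

View pics/s6.png

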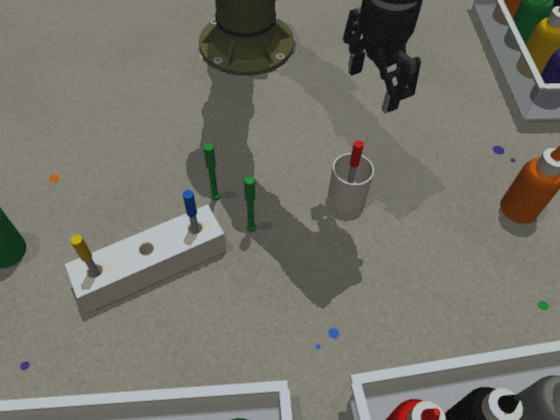

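The red rod is in the beaker (356,155), the beaker hasn't moved, blue and yellow are in the holder, and the arm is clear.

```bash
python3 -c "
from station import finish_job
print(finish_job())"
```

```text
the job is handed in; nothing more can be done
None
```

The red stirrer now stands in the beaker, its foot lowered to about the floor before release; the blue and yellow stirrers and the beaker look unmoved, and the job is handed in at about 10 s (no verdict was returned).

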